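Run the box under the spout and tip the parts in

TASK

Push the yellow box along its rail by the red plate until it is centred under the blue spout (the rail runs on past it). Then pull the red bar over towards the robot side to tip the steel pan, so that the bolt, the plug and the brass nipple all fall through the spout into the box, and let the pan drop back level. Leave the box under the spout and do not disturb the tin, the pot and the steel hub standing by.

Things in the scene. Friction and masses are not known exactly. Their poses are not given: they have to be found in the camera images.
- station: The fixed filling station: a dark base plate (510 x 120 mm, 8 mm thick; at the spout it is wider, to x = +105 mm) with a slide rail along its y axis, from y = -150 to +360 mm, and a blue square spout on columns. Origin: on the bench, directly under the spout's centre; its x points from the robot towards the pan, y along the rail towards the side where the box starts, z up. Its yaw varies.
- spout_mouth (a point): Centre of the spout's lower opening, 98 mm above the bench. The spout is 84 x 86 mm outside, 76 x 78 mm inside, cheeks reach up to 180 mm and its front wall (robot side) to 198 mm above the bench.
- carriage (a joint): Position of the box's carriage on the rail in m: range 0 to 0.25, growing towards the station's -y. 0.18 is exactly centred under the spout; there is no stop there. It slides with about 2 N of friction and stays where it is left.
- box_floor (a point): Centre of the inner floor of the open yellow box (outside 116 mm along x, 136 mm along y, walls 3 mm; floor 36 mm and rim 83 mm above the bench), which is fixed on the carriage. Axes as the station's.
- push_plate (a point): Middle of the outer face (station's +y side) of the upright red push plate on the carriage, 85 mm above the bench. The plate is 50 mm wide along x, 12 mm thick, from 33 to 113 mm above the bench; its outer face lies 156 mm from the box's centre towards +y. Push it to the station's -y. Behind it (+y) there is only the 11 mm long end of the carriage plate, top 33 mm above the bench, and the rail (25 mm).
- pan (a joint): Tilt of the steel pan in rad: 0 level on its rest, grows to 1.1 as its far end (station's +x) rises; 1.1 is a hard stop. The parts slide out at about 0.4 to 0.8; tip to 0.9 or more and wait a moment for the last one. It falls back to 0 by itself when let go. About 4 N at the bar moves it.
- tip_bar (a point): Centre of the red bar (16 mm thick, 50 mm long along the station's y) on top of the pan's lever. It stands 85 mm from the hinge line; at pan 0 it leans 30 degrees to +x, and it swings over the top towards the station's -x as the pan tips. Free space above and behind it; the lever rod (10 mm) carries it in the middle.
- pan_hinge (a point): The point on the pan's hinge line straight below the lever's swing (hinge along the station's y, 163 mm above the bench). The pan itself reaches from the hinge 101 mm to +x, is 72 mm wide about the station's y = 0, with walls up to 190 mm above the bench; the lever is 95 mm to the -y side of the pan's middle.
- tin: Yellow screw-top tin, 70 mm across, 46 mm high; origin at the middle of its underside. Bystander behind the rail.
- pot: White screw-top pot, 65 mm across, 73 mm high; origin at the middle of its underside. Bystander behind the rail.
- hub: Grey steel coupling hub, 66 mm across, 38 mm high; origin at the middle of its underside. Bystander past the -y end of the rail.
- bolt: Body (origin at the middle of its underside as it lies in the pan) of a hexagon bolt with nut, 57 x 18 x 16 mm, lying in the pan.
- plug: Body (origin at the middle of its underside as it lies in the pan) of a steel pipe plug, 22 x 25 x 24 mm, standing in the pan.
- nipple: Body (origin at the middle of its underside as it lies in the pan) of a brass double nipple, 46 x 27 x 24 mm, lying in the pan.

How it is judged:
By the outcome, as a careful person would: the job done as asked, in the order asked, and still so for the second after the job is handed in, with the robot touching nothing.
It also fails if it takes over 48 s, if anything falls off the work surface, if the arm or the gripper's body presses on something with over 40 N, if the wrist force passes 120 N, or if a joint passes its speed limit or range.

ROBOT

A 7-joint arm with a two-finger parallel gripper is mounted at the origin on a cart in front of the work surface, level with it; the furniture and walls round the work are solid. World frame = base frame: x ahead of the robot, y to its left, z up, the work surface at z = 0. Lengths are in m, angles in rad, forces in N, time in s.
With the tool pointing down it reaches from about 0.35 to 0.9 m from the base axis. Payload 8.1 kg.
Tool frame: the origin (TCP) lies at the very end of the fingers, on their centre line; the grasp point (between the pads) lies arm.hold_point_z behind it (arm.hold_point_z is the distance from the TCP to the grasp point, in m); z points along the fingers, y is the line along which they close (so a half turn about z gives the same grasp; the last joint's range is limited). The gripper opens to 92 mm and grips with 3 to 60 N. Pads are 19 mm wide; open, the fingers measure 130 mm over their backs; the gripper's body (75 mm by 190 mm) begins 47 mm behind the grasp point.
Start: joints at [1.156, 0.434, 0.025, 1.573, -0.012, 1.134, -0.075], TCP at [0.192, -0.595, 0.227] pointing down, gripper open.
Joint ranges: [-2.62, 2.62], [-0.44, 2.09], [-1.27, 1.32], [0.08, 2.57], [-1.32, 4.46], [0.12, 2], [-2.74, 2.74]. Speed limits (rad/s): [2.22, 2.22, 3.01, 3.01, 3.14, 3.14, 3.14].

INTERFACE

Orientations are given as a rotation vector (axis times angle).
In Python, from cell import arm, vision, job, cut_out gives the robot as it stands. The module is installed in compiled form; this text tells all that it offers.
- The arm moves only by the tool play_rows, never from a script. Its argument "increments" is text: rows parted by semicolons, each of 5 numbers parted by spaces: the shift along the tool's x, y, z in cm, then the turn about the tool's z in degrees, then the opening, from -1 (shut) to 1 (fully open), so that 0 is half open. A call has 1 to 5 rows; each row shifts and turns the commanded pose from where the row before left it, along the tool's axes as they then stand; what a row does not reach is not made up. A row lasts 1/12 s, in which the tool goes at most 41.7 mm and 7.16 degrees, less where a joint would pass 70% of its speed; a pose out of reach is approached as far as the arm can. A call is refused whole if a number of a shift passes 4.17 or a number of a turn 7.16, either way. A call with a gripper value outside its range is refused whole. The fingers move at their own pace and stop on an object; "grip_force" is the grip in N (left out, the last holds). Time passes only in rows, so rows that do not move let the fingers close. It gives the time, the measured TCP pose, the force, the opening and the grip force at its end, in the units of the state.
- arm.observe(): the state, without advancing time (a new reading comes with each control period).
- vision.get_image(name): name is "scene" or "top"; returns a dict with "frame" (384x512x3 uint8, red, green, blue), "z_map" (384x512 float32, m along the optical axis (not along the pixel's ray), 0 where there is no reading), "mtx" (3x3 intrinsics, pixels), "cam_to_world" (4x4, takes a point from camera to world coordinates). Camera axes: x right, y up, looking along -z (the intrinsics and any distortion apply to the point x, -y, -z); pixel columns grow to the right and rows downward; lengths in m; the calibration is good to about 2 mm. A picture is of the moment at which its call begins.
- job.sign_off(): hands the job in; it is judged then, once.
Trained networks look in a picture, given as the dict that the camera call returned (one of the last four; its "shot" number tells which), for a name from the list of things; names that differ only in an ending like _2 or _b are one class to them, and where a whole thing is asked for, a point or a joint stands for the part that bears it (a point fixed in the world has none). Each returns a list of dicts, best first, with "confidence" (0 to 1); they miss things now and then, are a little off and sometimes report something else, mostly with a low value. They report only what shows in the picture. A call takes as long as a camera call.
- cut_out(query, picture): "mask" (384x512 bool, what is visible of it) and "point" ([row, column] in pixels, amid what is visible of it).
The state is a dict: "clock": time; "joints": joint angles; "dq": joint speeds; "joint_efforts": joint torques, N m; "position": TCP position; "ee_rot": TCP orientation; "force": force on the tool from outside, world axes, zero at the start; "ft_torque": the same for the moment, N m; "width": opening from 0.0 (shut) to 1.0 (fully open); "gripper_force": force on a finger pad.
Only numpy, scipy, OpenCV 4.12 (cv2) and the standard library are available. Lean on these libraries where they do the work, as an engineer would, in place of code of your own. Each camera call takes 0.05 s, during which the arm holds its last target. There are 200 camera calls.

## Working session

There is one attempt and no reset: what is moved stays moved. The work goes in short steps, Python scripts to look and compute and a tool call to move; the robot and the scene stay as the last step left them, time stands still between calls to the robot, and variables do not carry over. Pictures are saved under pics/ and viewed, at most 10 in all, crops included, and the job is handed in when it is done.

Besides the shell and the picture viewer there is one more tool, called as name(argument=value, ...) on one line, values as JSON. play_rows: Moves the arm, as the interface text tells. Its arguments: {"type":"object","properties":{"increments":{"type":"string"},"grip_force":{"type":"number"}},"required":["increments"]}

```bash
mkdir -p pics
cat > h.py <<'E'
import numpy as np,cv2
from cell import arm,vision,job,cut_out
def pts(p,mask=None):
    z=p["z_map"]; v,u=np.nonzero((z>0)&(mask if mask is not None else True))
    K=np.array(p["mtx"]); d=z[v,u]
    c=np.c_[(u-K[0,2])/K[0,0]*d,-(v-K[1,2])/K[1,1]*d,-d]
    T=np.array(p["cam_to_world"]); return c@T[:3,:3].T+T[:3,3]
E
python3 - <<'E'
from h import *
s=arm.observe(); print({k:np.round(v,3) for k,v in s.items()}, arm.hold_point_z)
im=[]
for n in("top","scene"):
    p=vision.get_image(n); cv2.imwrite(f"pics/{n}0.png",p["frame"][:,:,::-1])
    print(n,np.round(p["cam_to_world"],3).tolist())
    for q in("station","carriage","push_plate","tip_bar","pan","tin","pot","hub"):
        for r in cut_out(q,p)[:1]:
            w=pts(p,r["mask"]); print(q,round(r["confidence"],2),np.round(r["point"]),r["mask"].sum(),np.round(np.median(w,0),3),np.round(w.min(0),3),np.round(w.max(0),3))
E
```

```text
{'clock': np.float64(0.0), 'joints': array([ 1.156,  0.435,  0.025,  1.574, -0.012,  1.134, -0.075]), 'dq': array([ 0.   , -0.   ,  0.001,  0.001,  0.001, -0.001,  0.   ]), 'joint_efforts': array([ 0.0000e+00, -6.6783e+01,  9.8500e-01, -3.1445e+01, -6.0000e-02,
        4.3000e-02,  0.0000e+00]), 'position': array([ 0.192, -0.594,  0.226]), 'ee_rot': array([-3.102e+00, -4.880e-01,  1.000e-03]), 'force': array([-0.74 ,  1.402, -0.886]), 'ft_torque': array([ 0.006, -0.019, -0.04 ]), 'gripper_force': np.float64(0.0), 'width': np.float64(1.005)} 0.0188
top [[-0.009, 0.993, -0.114, 0.472], [-1.0, -0.012, -0.024, -0.059], [-0.026, 0.114, 0.993, 1.323], [0.0, 0.0, 0.0, 1.0]]
station 0.55 [214. 264.] 9974 [ 0.551 -0.077  0.033] [ 0.451 -0.29  -0.592] [0.691 0.233 0.248]
carriage 0.95 [216. 228.] 3889 [0.549 0.021 0.035] [ 0.479 -0.096 -0.006] [0.621 0.152 0.168]
push_plate 0.7 [216. 228.] 3990 [0.549 0.021 0.035] [ 0.477 -0.095 -0.006] [0.625 0.152 0.166]
tip_bar 0.72 [187. 295.] 1522 [ 0.597 -0.158  0.168] [ 0.541 -0.307 -0.008] [ 0.697 -0.104  0.248]
pan 0.77 [189. 296.] 1415 [ 0.599 -0.154
[... 313 characters left out ...]
74 -0.333  0.045]
scene [[0.913, 0.275, -0.3, 0.241], [-0.406, 0.654, -0.638, -0.763], [0.021, 0.705, 0.709, 0.977], [0.0, 0.0, 0.0, 1.0]]
station 0.91 [228. 264.] 7312 [ 0.542 -0.15   0.035] [ 0.449 -0.291 -0.007] [0.773 0.249 0.245]
push_plate 0.56 [194. 240.] 1432 [0.545 0.042 0.047] [ 0.476 -0.099  0.003] [0.619 0.166 0.196]
tip_bar 0.56 [210. 291.] 1105 [ 0.592 -0.16   0.174] [ 0.539 -0.271 -0.005] [0.751 0.049 0.245]
pan 0.75 [213. 287.] 1078 [ 0.591 -0.168  0.174] [ 0.539 -0.271 -0.004] [0.773 0.029 0.245]
pot 0.62 [169. 281.] 438 [0.722 0.106 0.06 ] [ 0.696  0.089 -0.002] [0.761 0.155 0.075]
hub 0.93 [319. 299.] 514 [ 0.535 -0.374  0.013] [ 0.507 -0.399 -0.003] [ 0.572 -0.335  0.041]
```

View pics/top0.png

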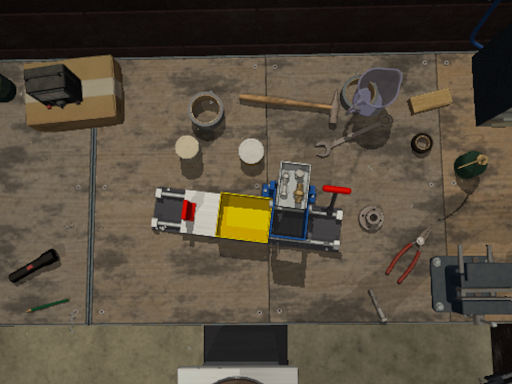

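View pics/scene0.png

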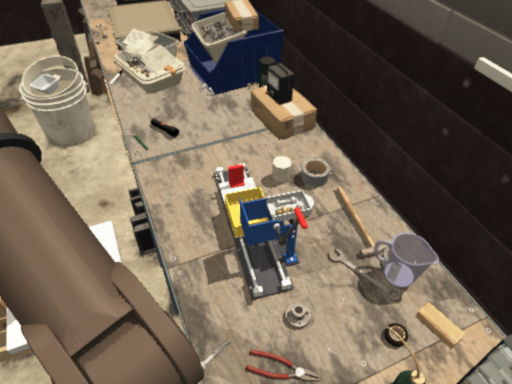

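The top view shows the red plate at px (row 211, col 188), the yellow box at (218, 245), the spout at (222, 290) and the red bar at (190, 337). The pot is at (148, 187), the tin at (151, 251) and the hub at (219, 371). Next I'll measure the station by colour and depth.

```bash
cat >> h.py <<'E'
def col(p,lo,hi,zr,xr=(.42,.72),yr=(-.32,.27)):
    hsv=cv2.cvtColor(p["frame"],cv2.COLOR_RGB2HSV)
    m=cv2.inRange(hsv,np.array(lo),np.array(hi))>0
    if lo[0]==0: m|=cv2.inRange(hsv,np.array([172]+lo[1:]),np.array([180,255,255]))>0
    w=pts(p,m); return w[(w[:,2]>zr[0])&(w[:,2]<zr[1])&(w[:,0]>xr[0])&(w[:,0]<xr[1])&(w[:,1]>yr[0])&(w[:,1]<yr[1])]
def rect(w):
    (c,s,a)=cv2.minAreaRect((w[:,:2]*1000).astype(np.float32)); return np.round(c,1),np.round(s,1),round(a,2)
def report(p):
    for n,a in dict(plate=([0,150,80],[8,255,255],(.07,.13)),bar=([0,150,80],[8,255,255],(.2,.27)),rim=([20,120,80],[35,255,255],(.077,.09)),
       yfloor=([20,120,60],[35,255,255],(.03,.042)),blue=([100,120,30],[125,255,255],(.165,.215))).items():
        w=col(p,*a)
        if len(w)>5: print(n,len(w),np.round(np.median(w,0)*1000,1),*rect(w),np.round(w.min(0)*1000),np.round(w.max(0)*1000))
E
python3 - <<'E'
from h import *
for n in("top","scene"):
    print(n); p=vision.get_image(n); report(p)
    if n=="top":
        w=pts(p); w=w[(w[:,2]>.005)&(w[:,2]<.06)&(w[:,0]>.44)&(w[:,0]<.63)&(w[:,1]>-.31)&(w[:,1]<.27)]; print(rect(w),cv2.fitLine((w[:,:2]).astype(np.float32),cv2.DIST_L1,0,.01,.01).ravel())
E
```

```text
top
plate 87 [561.  124.1 111.8] [562.  124.3] [11.  48.1] 82.57 [538. 117. 106.] [586. 132. 117.]
bar 176 [ 594.1 -236.5  242.3] [ 594.4 -237.6] [60.4 14.5] 82.42 [ 585. -268.  236.] [ 604. -208.  249.]
rim 219 [537.7 -20.8  82.1] [542.8 -24.5] [135.9 116. ] 82.36 [479. -98.  77.] [609.  49.  89.]
yfloor 1973 [542.8 -24.1  35.6] [588.9 -26.9] [137.5 208.7] 82.63 [477. -94.  30.] [690.  50.  42.]
blue 181 [ 511.1 -134.6  180.3] [ 528.3 -134.3] [85.6 83.6] 82.4 [ 484. -180.  166.] [575. -87. 202.]
(array([535. , -19.4]), array([577.4, 188.5]), 89.83) [ 0.12059491  0.9927018   0.5410807  -0.03833769]
scene
plate 153 [558.6 119.8  95.1] [559.1 122.4] [18.2 44.2] 82.48 [537. 111.  71.] [581. 132. 113.]
bar 134 [ 590.6 -242.7  241. ] [ 592.4 -240.1] [62.1 15.8] 82.71 [ 582. -271.  234.] [ 602. -210.  247.]
rim 124 [522.1  -1.8  80. ] [541.5 -26.3] [138.7 115.3] 81.94 [ 477. -100.   77.] [608.  48.  87.]
yfloor 295 [514.2   5.   34.2] [540.2 -24.9] [139.4 112.1] 82.54 [476. -89.  30.] [604.  50.  42.]
blue 286 [ 512.  -146.7  175.7] [ 526.  -166.1] [ 90.3 159.2] 7.0 [ 481. -241.  165.] [580. -89. 204.]
```

play_rows(increments="0 0 -2.6 -7 -1;0 0 -2.6 -7 -1;0 0 -2.6 -7 -1;0 0 -2.6 -7 -1;0 0 -2.6 -7 -1", grip_force=20)

```text
clock: 1.42
position: [0.1916, -0.5947, 0.3581]
ee_rot: [2.809, 1.407, -0.0]
force: [0.4, -0.8, 0.9]
width: 0.69
gripper_force: 0.0
```

play_rows(increments="0 0 0 -7 -1;0 0 0 -7 -1;0 0 0 -7 -1;0 0 0 -7 -1;0 0 0 -1.6 -1")

```text
clock: 1.83
position: [0.1916, -0.5949, 0.3568]
ee_rot: [2.355, 2.079, -0.0]
force: [-0.5, 1.0, 0.1]
width: 0.327
gripper_force: 0.0
```

play_rows(increments="3.85 1.33 0 0 -1;3.85 1.33 0 0 -1;3.85 1.33 0 0 -1;3.85 1.33 0 0 -1;3.85 1.33 0 0 -1")

```text
clock: 2.25
position: [0.2834, -0.4109, 0.3568]
ee_rot: [2.363, 2.07, -0.0]
force: [1.3, -0.7, -0.6]
width: 0.012
gripper_force: 0.0
```

play_rows(increments="3.85 1.33 0 0 -1;3.85 1.33 0 0 -1;3.85 1.33 0 0 -1;3.85 1.33 0 0 -1;3.85 1.33 0 0 -1")

```text
clock: 2.67
position: [0.3745, -0.2288, 0.3571]
ee_rot: [2.362, 2.07, -0.0]
force: [1.0, -0.2, -0.0]
width: 0.008
gripper_force: 0.0
```

play_rows(increments="3.85 1.33 0 0 -1;3.85 1.33 0 0 -1;3.85 1.33 0 0 -1;3.85 1.33 0 0 -1;3.85 1.33 0 0 -1")

```text
clock: 3.08
position: [0.4657, -0.0467, 0.3571]
ee_rot: [2.363, 2.069, 0.001]
force: [0.5, -1.1, 1.6]
width: 0.01
gripper_force: 0.0
```

play_rows(increments="3.85 1.33 0 0 -1;3.85 1.33 0 0 -1;3.85 1.33 0 0 -1;3.85 1.33 0 0 -1;3.85 1.33 0 0 -1")

```text
clock: 3.5
position: [0.5571, 0.1352, 0.3567]
ee_rot: [2.363, 2.069, 0.0]
force: [0.8, -1.1, -0.4]
width: 0.006
gripper_force: 0.0
```

play_rows(increments="4 0.67 0 0 -1;0 0 -0 0 -1;0 0 3.5 0 -1;0 0 3.5 0 -1;0 0 3.5 0 -1")

```text
clock: 3.92
position: [0.5685, 0.1728, 0.2508]
ee_rot: [2.362, 2.071, 0.002]
force: [0.7, 0.4, -1.6]
width: 0.005
gripper_force: 0.0
```

play_rows(increments="0 0 3.5 0 -1;0 0 3.5 0 -1;0 0 3.5 0 -1;0 0 3.5 0 -1;0 0 3.2 0 -1")

```text
clock: 4.33
position: [0.568, 0.1719, 0.0778]
ee_rot: [-2.363, -2.07, 0.001]
force: [0.4, -0.7, -0.4]
width: 0.007
gripper_force: 0.0
```

play_rows(increments="0 0 0 0 -1;-1 0 0 0 -1;-1 0 0 0 -1;-0.5 0 0 0 -1;0 0 0 0 -1")

```text
clock: 4.75
position: [0.5664, 0.1453, 0.0817]
ee_rot: [2.364, 2.065, 0.003]
force: [-0.3, 0.3, -0.4]
width: 0.001
gripper_force: 0.0
```

Run:
```python
from h import *
for n in("top","scene"):
    p=vision.get_image(n); print(n); report(p)
    cv2.imwrite(f"pics/{n}1.png",cv2.resize(p["frame"][120:300,130:390,::-1],None,fx=2.5,fy=2.5))
```

```text
top
bar 176 [ 594.1 -236.7  242.6] [ 593.9 -238.5] [63.5 15. ] 82.16 [ 585. -270.  235.] [ 605. -207.  248.]
rim 227 [540.2 -17.1  82.1] [542.8 -24.5] [135.7 116.2] 82.57 [479. -98.  77.] [608.  49.  88.]
yfloor 1976 [542.7 -24.2  35.4] [587.5 -26.9] [138.  205.4] 82.42 [477. -94.  30.] [690.  53.  42.]
blue 179 [ 511.2 -134.4  180. ] [ 528.2 -134.3] [85.6 83.4] 82.25 [ 484. -180.  165.] [575. -87. 201.]
scene
plate 157 [558.8 119.3  95.8] [559.9 125.6] [21.5 43.7] 79.43 [537. 111.  70.] [580. 135. 113.]
bar 130 [ 590.3 -241.5  241.1] [ 592.1 -240.3] [59.4 15.6] 84.56 [ 582. -270.  228.] [ 601. -211.  246.]
rim 131 [527.1   1.3  79.9] [541.6 -25.6] [138.4 116. ] 81.85 [477. -99.  77.] [607.  48.  85.]
yfloor 304 [513.7   7.2  34.4] [543.4  -1.7] [186.1 112.6] 82.18 [476. -87.  30.] [605.  93.  42.]
blue 291 [ 512.4 -147.5  175.2] [ 525.6 -167.2] [ 90.1 159. ] 6.77 [ 480. -241.  165.] [580. -90. 206.]
```

View pics/scene1.png

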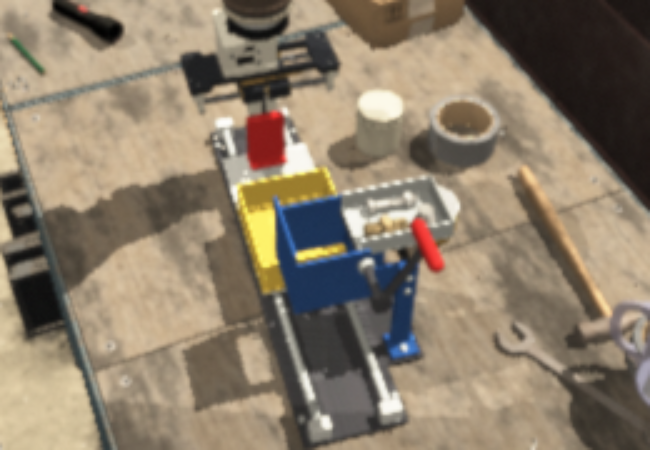

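The closed finger stands just behind the red plate (crop col 265, row 100). Now I push.

play_rows(increments="-0.7 0 0 0 -1;-1 0 0 0 -1;-1 0 0 0 -1;-1 0 0 0 -1;-1 0 0 0 -1")

```text
clock: 5.27
position: [0.5589, 0.0998, 0.0799]
ee_rot: [2.363, 2.07, 0.001]
force: [1.2, 2.6, 1.4]
width: 0.005
gripper_force: 1.3
```

play_rows(increments="-1 0 0 0 -1;-1 0 0 0 -1;-1 0 0 0 -1;-1 0 0 0 -1;-0.8 0 0 0 -1")

```text
clock: 5.68
position: [0.5524, 0.0518, 0.0796]
ee_rot: [2.363, 2.07, -0.001]
force: [1.4, 1.1, 0.7]
width: 0.004
gripper_force: 1.2
```

play_rows(increments="-0.5 0 0 0 -1;-0.3 0 0 0 -1;-0.2 0 0 0 -1;0 0 0 0 -1;0 0 0 0 -1")

```text
clock: 6.1
position: [0.5508, 0.0432, 0.0794]
ee_rot: [-2.362, -2.07, 0.002]
force: [-0.6, 0.5, -0.8]
width: 0.004
gripper_force: 0.0
```

Run:
```python
from h import *
for n in("top","scene"):
    p=vision.get_image(n); print(n); report(p)
```

```text
top
bar 174 [ 594.2 -236.6  242.8] [ 594.2 -237.7] [60.8 14.6] 81.94 [ 585. -268.  233.] [ 605. -208.  251.]
rim 163 [ 510.8 -106.2   82.4] [ 529.3 -124.8] [135.6 115.9] 82.39 [ 465. -197.   77.] [595. -53.  89.]
yfloor 1459 [ 526.2 -120.1   35.4] [ 528.2 -123.2] [133.7 113.4] 82.37 [ 468. -184.   30.] [591. -53.  42.]
blue 139 [ 504.  -145.9  181. ] [ 527.5 -133.9] [85.1 82. ] 82.43 [ 484. -180.  165.] [573. -87. 201.]
scene
plate 173 [546.6  19.2  97.9] [547.3  24.5] [18.1 47.5] 84.52 [524.  14.  71.] [571.  35. 113.]
bar 134 [ 590.8 -243.7  240.7] [ 593.  -240.4] [62.9 15.9] 82.67 [ 582. -272.  232.] [ 602. -210.  246.]
rim 120 [ 487.1 -186.1   80.1] [ 495.3 -143.5] [ 90.5 172.4] 26.74 [ 463. -200.   77.] [575. -52.  85.]
yfloor 467 [ 506.8 -141.6   34.6] [ 527.7 -125.4] [138.4 114.5] 82.57 [ 463. -198.   30.] [587. -52.  42.]
blue 285 [ 511.4 -145.8  176. ] [ 525.4 -167.3] [ 91.  158.7] 6.54 [ 480. -241.  165.] [580. -90. 206.]
```

play_rows(increments="-0.3 0 0 0 -1;-0.3 0 0 0 -1;-0.2 0 0 0 -1;-0.2 0 0 0 -1;0 0 0 0 -1")

```text
clock: 6.62
position: [0.5497, 0.0329, 0.0796]
ee_rot: [2.363, 2.07, -0.001]
force: [-0.3, 0.1, -0.9]
width: 0.007
gripper_force: 0.1
```

Run:
```python
from h import *
for n in("top","scene"):
    p=vision.get_image(n); print(n); report(p)
```

```text
top
bar 174 [ 594.3 -236.8  242.5] [ 594.6 -237.7] [60.6 15.3] 82.64 [ 585. -268.  233.] [ 605. -208.  248.]
rim 166 [ 508.9 -146.8   82.3] [ 527.9 -134.7] [135.7 115.9] 82.28 [ 463. -208.   77.] [592. -63.  89.]
yfloor 1430 [ 523.9 -130.6   35.6] [557.5 -93.4] [262.1 137.7] 52.74 [ 468. -204.   30.] [692. -31.  42.]
blue 138 [ 501.4 -144.7  180.9] [ 527.6 -133.7] [84.7 81.9] 82.41 [ 484. -180.  166.] [572. -87. 202.]
scene
plate 167 [546.    9.6  98.5] [546.4  14.9] [19.9 48.6] 85.03 [522.   3.  70.] [570.  24. 114.]
bar 133 [ 590.6 -242.8  240.8] [ 592.6 -240.9] [60.7 16.4] 81.1 [ 582. -270.  234.] [ 601. -210.  245.]
rim 125 [ 483.3 -195.9   80.2] [ 527.  -136.7] [136.7 115.4] 82.47 [ 462. -209.   77.] [576. -63.  86.]
yfloor 557 [ 511.8 -148.8   34.3] [ 526.5 -134. ] [142.3 114. ] 82.37 [ 462. -209.   30.] [582. -56.  42.]
blue 304 [ 511.2 -146.7  175.1] [ 525.5 -166.8] [ 90.4 160. ] 6.65 [ 480. -241.  165.] [580. -89. 206.]
```

play_rows(increments="1 0 0 0 -1;2 0 0 0 -1;2 0 0 0 -1;0 0 -3.5 0 -1;0 0 -3.5 0 -1")

```text
clock: 7.13
position: [0.5551, 0.0854, 0.1491]
ee_rot: [-2.357, -2.073, 0.004]
force: [0.5, -0.2, 0.4]
width: 0.009
gripper_force: 0.0
```

play_rows(increments="0 0 -3.5 0 -1;0 0 -3.5 0 -1;0 0 -3.5 0 -1;0 0 -3.5 0 -1;0 0 -3.5 0 -1")

```text
clock: 7.55
position: [0.5562, 0.0839, 0.3268]
ee_rot: [2.362, 2.071, 0.001]
force: [0.5, -0.8, -0.6]
width: 0.005
gripper_force: 0.0
```

play_rows(increments="0 0 -3 0 -1;-3.47 1.47 0 0 -1;-3.47 1.47 0 0 -1;-3.47 1.47 0 0 -1;-3.47 1.47 0 0 -1")

```text
clock: 7.97
position: [0.5971, -0.0631, 0.3552]
ee_rot: [2.361, 2.071, 0.001]
force: [1.4, 0.1, -0.0]
width: 0.006
gripper_force: 0.0
```

play_rows(increments="-3.47 1.47 0 0 -1;-3.47 1.47 0 0 -1;-3.47 1.47 0 0 -1;-3.47 1.47 0 0 -1;-3.47 1.47 0 0 -1")

```text
clock: 8.38
position: [0.6472, -0.2451, 0.3548]
ee_rot: [2.362, 2.07, -0.0]
force: [1.4, -0.0, 0.4]
width: 0.004
gripper_force: 0.0
```

play_rows(increments="0 0 0 0 -1;0 0 0 0 -1;0 0 0 0 -1")

```text
clock: 8.63
position: [0.647, -0.2427, 0.3544]
ee_rot: [-2.361, -2.071, -0.001]
force: [-0.1, 0.4, -0.2]
width: 0.005
gripper_force: 0.0
```

play_rows(increments="0 0 3.2 0 -1;0 0 3.2 0 -1;0 0 3.2 0 -1;0 0 3 0 -1;0 0 0 0 -1")

```text
clock: 9.05
position: [0.6437, -0.2415, 0.2229]
ee_rot: [-2.354, -2.069, 0.008]
force: [-0.6, 0.2, -0.8]
width: 0.009
gripper_force: 0.0
```

Run:
```python
from h import *
print(arm.observe()["position"])
p=vision.get_image("scene"); report(p)
cv2.imwrite("pics/scene2.png",cv2.resize(p["frame"][120:300,170:400,::-1],None,fx=3,fy=3))
```

```text
[ 0.64367413 -0.24154059  0.22287987]
plate 162 [546.4   9.4  97.7] [546.1  12.9] [17.1 48. ] 87.26 [522.   4.  70.] [570.  21. 114.]
bar 101 [ 589.9 -246.7  240.7] [ 591.6 -246.6] [50.  15.1] 84.0 [ 582. -272.  227.] [ 600. -222.  246.]
rim 117 [ 480.9 -193.8   80.2] [ 525.9 -136.4] [137.4 114.7] 83.13 [ 461. -210.   77.] [575. -63.  85.]
yfloor 549 [ 511.3 -149.1   34.4] [ 526.5 -135. ] [139.6 114. ] 82.53 [ 462. -209.   30.] [582. -58.  42.]
blue 302 [ 511.1 -147.2  175.2] [ 525.6 -167.6] [ 89.2 159.9] 6.58 [ 481. -242.  165.] [579. -90. 207.]
```

View pics/scene2.png

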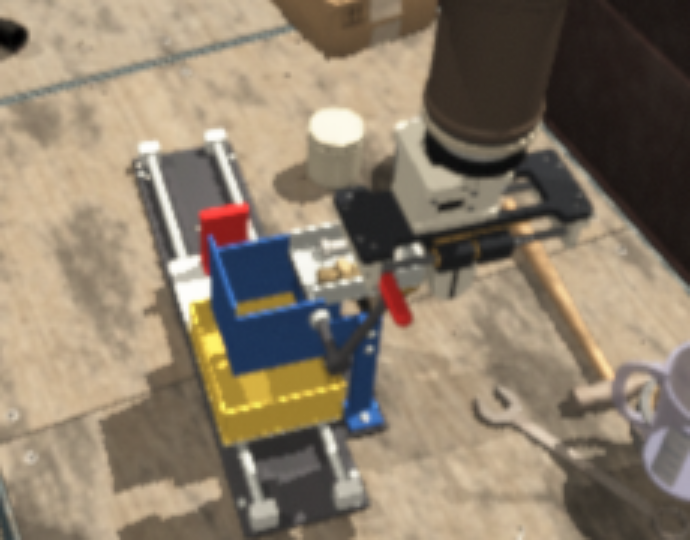

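The finger stands behind the red bar (crop col 395, row 300), and the gripper body is clear above it. Next I pull.

play_rows(increments="0 -0.8 0 0 -1;0 -0.8 0 0 -1;0 -0.8 0 0 -1;0 -0.8 0 0 -1;0 -0.8 0 0 -1")

```text
clock: 9.52
position: [0.6107, -0.2389, 0.2331]
ee_rot: [2.356, 2.064, 0.011]
force: [16.3, -3.1, 19.8]
width: 0.005
gripper_force: 12.9
```

play_rows(increments="0 -0.6 0 0 -1;0 -0.6 0 0 -1;0 -0.6 0 0 -1;0 -0.6 0 0 -1;0 -0.6 0 0 -1")

```text
clock: 9.93
position: [0.5891, -0.2361, 0.2416]
ee_rot: [2.343, 2.052, 0.029]
force: [18.1, -4.2, 55.8]
width: 0.009
gripper_force: 26.5
```

play_rows(increments="0 -0.4 0 0 -1;0 -0.4 0 0 -1;0 -0.4 0 0 -1;0 -0.2 0 0 -1;0 0 0 0 -1")

```text
clock: 10.35
position: [0.5754, -0.2343, 0.244]
ee_rot: [2.342, 2.05, 0.029]
force: [10.7, -2.8, 68.0]
width: 0.006
gripper_force: 27.9
```

Run:
```python
from h import *
print(arm.observe()["position"])
for n in("top","scene"):
    p=vision.get_image(n); print(n);report(p)
cv2.imwrite("pics/scene3.png",cv2.resize(p["frame"][120:300,170:400,::-1],None,fx=3,fy=3))
```

```text
[ 0.57540124 -0.2343199   0.24404571]
top
plate 95 [547.   13.7 112. ] [548.1  13.8] [11.9 48.7] 82.29 [524.   5.  75.] [572.  22. 118.]
bar 9 [ 560.6 -203.2  250.5] [ 561.  -202.8] [3.4 9.2] 71.45 [ 556. -205.  248.] [ 565. -201.  255.]
rim 184 [ 502.6 -120.1   82.5] [ 528.  -134.8] [135.8 116. ] 82.4 [ 463. -207.   77.] [592. -61.  88.]
yfloor 1477 [ 523.9 -130.6   35.6] [ 581.9 -122.9] [246.8 154.2] 8.68 [ 468. -204.   30.] [692. -28.  42.]
blue 137 [ 501.7 -141.2  181.5] [ 527.4 -133.6] [85.2 82. ] 82.92 [ 484. -180.  166.] [573. -87. 203.]
scene
plate 160 [545.7   9.2  96.5] [546.1  12.5] [15.  48.2] 79.33 [521.   3.  70.] [570.  23. 113.]
bar 112 [ 552.1 -241.5  252.4] [ 555.2 -235.8] [62.2 15.3] 84.58 [ 545. -266.  230.] [ 563. -204.  257.]
rim 126 [ 484.2 -195.5   80.5] [ 527.  -137.5] [137.3 116. ] 82.17 [ 461. -210.   77.] [577. -63.  86.]
yfloor 557 [ 512.  -149.4   34.3] [ 526.6 -135.7] [137.1 114.5] 82.18 [ 462. -209.   30.] [582. -62.  42.]
blue 262 [ 503.9 -162.   175.2] [ 519. -166.] [ 75.2 159.7] 16.32 [ 481. -238.  165.] [563. -88. 202.]
```

View pics/scene3.png

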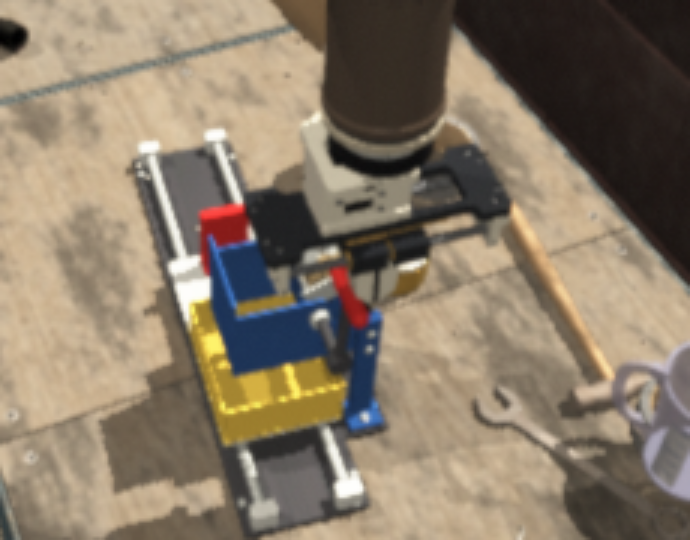

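The upward force reached 68 N: the bar is rising into a wider part of the closed fingers' backs. I'll ease back so the pan goes level, turn the tool 90° and retry higher with the flat side.

play_rows(increments="0 0.6 0 0 -1;0 0.8 0 0 -1;0 0.8 0 0 -1;0 0.8 0 0 -1;0 0.8 0 0 -1")

```text
clock: 10.87
position: [0.6067, -0.2384, 0.2355]
ee_rot: [2.353, 2.061, 0.014]
force: [7.0, -1.2, 8.4]
width: 0.007
gripper_force: 5.4
```

play_rows(increments="0 0.8 0 0 -1;0 0.8 0 0 -1;0 1 0 0 -1;0 1 0 0 -1;0 1 0 0 -1")

```text
clock: 11.28
position: [0.6462, -0.2441, 0.2286]
ee_rot: [-2.362, -2.07, 0.002]
force: [0.5, -0.3, -0.8]
width: 0.006
gripper_force: 0.0
```

play_rows(increments="0 1 -2 0 -1;0 0 -3 7 -1;0 0 -3 7 -1;0 0 0 7 -1;0 0 0 7 -1")

```text
clock: 11.7
position: [0.6569, -0.2451, 0.3111]
ee_rot: [2.796, 1.428, 0.003]
force: [-0.4, 0.1, -0.7]
width: 0.005
gripper_force: 0.0
```

Run:
```python
from h import *
s=arm.observe();print(s["position"],s["ee_rot"],s["joints"])
for n in("top","scene"):
    p=vision.get_image(n); print(n);report(p)
cv2.imwrite("pics/scene4.png",cv2.resize(p["frame"][120:300,170:400,::-1],None,fx=3,fy=3))
```

```text
[ 0.65689406 -0.24505292  0.31111152] [2.79615768 1.42806542 0.00324925] [ 0.56580303  0.57198325 -0.51573649  1.19411978  0.27304732  1.43909903
 -0.54142225]
top
plate 97 [546.8  13.8 111.7] [547.9  13.4] [12.  48.7] 81.26 [524.   5.  70.] [572.  22. 118.]
bar 48 [ 592.7 -216.7  242. ] [ 592.7 -237.4] [60.6 12. ] 82.22 [ 585. -268.  234.] [ 603. -207.  245.]
rim 178 [ 497.4 -122.7   82.1] [ 527.9 -134.9] [136.1 115.8] 82.34 [ 463. -208.   77.] [592. -61.  88.]
yfloor 1465 [ 523.6 -130.1   35.5] [ 583.1 -122.3] [250.4 155.3] 9.27 [ 468. -205.   30.] [694. -25.  42.]
blue 140 [ 502.5 -142.7  180.9] [ 527.6 -133.6] [84.6 82. ] 82.47 [ 484. -180.  166.] [573. -87. 202.]
scene
plate 163 [545.6   9.2  98. ] [546.4  12.6] [16.8 47.3] 77.14 [523.   4.  70.] [570.  24. 114.]
bar 128 [ 590.2 -241.9  241. ] [ 591.8 -240.4] [61.  15.3] 83.92 [ 583. -270.  231.] [ 601. -211.  246.]
rim 126 [ 485.5 -196.6   80.3] [ 526.7 -136.7] [136.2 114.9] 82.3 [ 462. -210.   77.] [576. -62.  85.]
yfloor 557 [ 512.2 -149.1   34.4] [ 526.6 -133.8] [141.1 114.4] 82.29 [ 462. -209.   30.] [582. -56.  42.]
blue 292 [ 510.3 -144.8  175.6] [ 525.5 -165.2] [ 90.5 162.1] 6.83 [ 480. -240.  165.] [580. -87. 205.]
```

View pics/scene4.png

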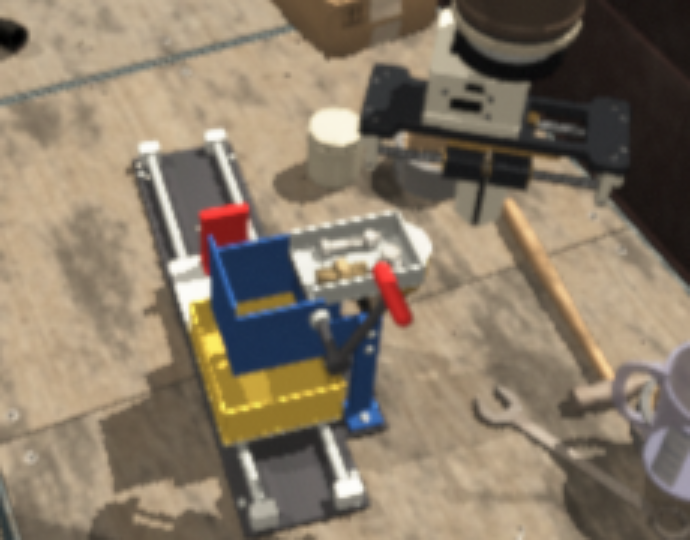

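The pan is level again and the parts are still in it. The fingers have wide black knuckles just above the thin tips, at crop (485, 165), which is what the bar caught. I'll finish the turn so the flat side faces the bar.

play_rows(increments="0 0 0 7 -1;0 0 0 7 -1;0 0 0 7 -1;0 0 0 7 -1;0 0 0 7 -1")

```text
clock: 12.22
position: [0.6558, -0.2452, 0.3079]
ee_rot: [-3.096, -0.529, 0.003]
force: [0.6, -0.1, -0.5]
width: 0.006
gripper_force: 0.0
```

play_rows(increments="0 0 0 7 -1;0 0 0 7 -1;0 0 0 7 -1;0 0 0 5.6 -1;0 0 0 0 -1")

```text
clock: 12.63
position: [0.6559, -0.2451, 0.308]
ee_rot: [-3.135, 0.196, 0.003]
force: [0.6, -0.4, 0.1]
width: 0.007
gripper_force: 0.0
```

play_rows(increments="-1.5 0 3 0 -1;-1 0 3 0 -1;0 0 1.4 0 -1;0 0 0 0 -1;-0.8 0 0 0 -1")

```text
clock: 13.05
position: [0.624, -0.2408, 0.234]
ee_rot: [-3.135, 0.188, 0.002]
force: [-0.1, 0.1, 1.8]
width: 0.005
gripper_force: 0.0
```

play_rows(increments="-0.8 0 0 0 -1;-0.8 0 0 0 -1;-0.8 0 -0.1 0 -1;-0.8 0 -0.1 0 -1;-0.4 0 0 0 -1")

```text
clock: 13.47
position: [0.59, -0.2369, 0.2404]
ee_rot: [3.134, -0.193, 0.012]
force: [3.7, -0.8, 4.0]
width: 0.004
gripper_force: 2.4
```

play_rows(increments="-0.7 0 -0.1 0 -1;-0.7 0 -0.1 0 -1;-0.7 0 0 0 -1;-0.7 0 0 0 -1;-0.5 0 0 0 -1")

```text
clock: 13.88
position: [0.5544, -0.2323, 0.2389]
ee_rot: [3.135, -0.195, -0.0]
force: [2.7, -1.1, 1.8]
width: 0.003
gripper_force: 1.3
```

Run:
```python
from h import *
p=vision.get_image("scene"); report(p)
cv2.imwrite("pics/scene5.png",cv2.resize(p["frame"][120:300,170:400,::-1],None,fx=3,fy=3))
```

```text
plate 164 [546.1   9.4  97.6] [545.9  11.7] [14.6 47.5] 77.81 [522.   3.  70.] [569.  22. 114.]
bar 116 [ 531.6 -236.2  251.4] [ 533.6 -231.2] [65.8 14.4] 81.43 [ 523. -263.  244.] [ 542. -198.  255.]
rim 116 [ 482.8 -195.9   80.4] [ 526.7 -136.5] [136.7 115.3] 82.36 [ 462. -209.   77.] [576. -62.  86.]
yfloor 545 [ 512.1 -149.1   34.5] [ 526.6 -133.6] [141.2 113.8] 82.46 [ 462. -209.   30.] [582. -56.  42.]
blue 266 [ 504.5 -148.8  175.7] [ 518.5 -134.9] [88.5 69.8] 85.06 [ 481. -182.  165.] [551. -89. 199.]
```

View pics/scene5.png

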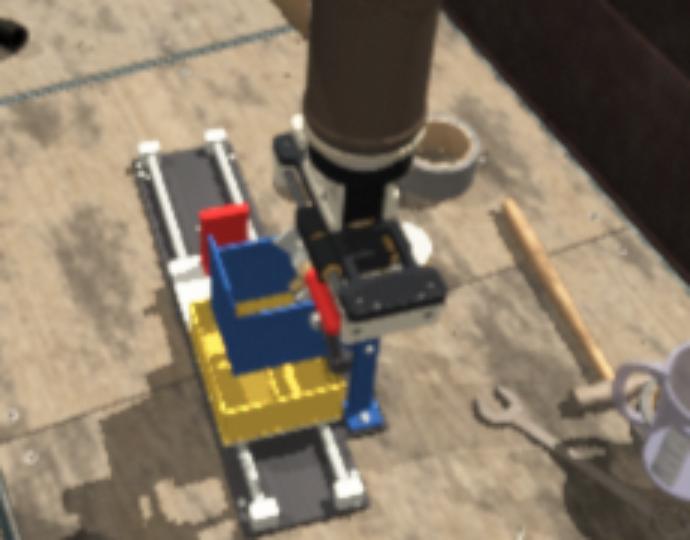

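The bar is past vertical (crop 320, 305) and the pan is at about 0.7 rad, with low forces. I'll carry on to about 1.0 rad.

play_rows(increments="-0.5 0 0 0 -1;-0.5 0 0 0 -1;-0.5 0 0.1 0 -1;-0.4 0 0.2 0 -1;-0.3 0 0.2 0 -1")

```text
clock: 14.35
position: [0.5329, -0.2297, 0.2335]
ee_rot: [3.135, -0.196, -0.001]
force: [1.2, -0.0, 1.1]
width: 0.001
gripper_force: 0.8
```

play_rows(increments="0 0 0 0 -1;0 0 0 0 -1;0 0 0 0 -1;0 0 0 0 -1;0 0 0 0 -1")

```text
clock: 14.77
position: [0.5338, -0.2298, 0.2338]
ee_rot: [3.135, -0.196, 0.0]
force: [1.8, -0.3, -0.1]
width: 0.003
gripper_force: 0.9
```

Run:
```python
from h import *
p=vision.get_image("scene"); report(p)
a=cv2.resize(p["frame"][150:300,200:350,::-1],None,fx=2.6,fy=2.6)
p=vision.get_image("top"); report(p)
b=cv2.resize(p["frame"][150:270,190:350,::-1],(520,390))
cv2.imwrite("pics/both6.png",cv2.resize(np.hstack([a,b]),None,fx=.87,fy=.87))
```

```text
plate 168 [546.4   8.8  99.4] [543.8 -39.1] [120.7  48.1] 87.48 [ 522. -100.   71.] [570.  22. 116.]
bar 111 [ 510.8 -233.1  244. ] [ 513.9 -231.3] [60.4 16.3] 82.52 [ 503. -261.  236.] [ 522. -201.  249.]
rim 118 [ 484.2 -195.4   80.1] [ 526.9 -136.8] [137.8 115. ] 82.29 [ 462. -210.   77.] [577. -62.  87.]
yfloor 388 [ 508.  -154.6   34.8] [ 526.4 -135.4] [137.6 114.6] 82.07 [ 462. -210.   30.] [582. -59.  42.]
blue 221 [ 495.9 -135.8  175.7] [ 512.9 -133.4] [88.  55.4] 81.9 [ 480. -179.  165.] [546. -89. 199.]
plate 96 [547.   13.8 112.2] [548.   13.8] [12.  48.7] 82.14 [524.   5.  71.] [572.  22. 118.]
rim 146 [484.2 -94.5  82.8] [ 527.9 -134.7] [135.6 115.8] 82.41 [ 463. -201.   78.] [592. -61.  89.]
yfloor 1039 [ 520.3 -120.    35.6] [ 581.  -117.1] [246.8 142.5] 8.68 [ 468. -199.   30.] [692. -28.  42.]
blue 100 [ 492.  -114.8  194.8] [ 526.9 -133.3] [84.  81.1] 82.23 [ 484. -172.  168.] [573. -87. 203.]
```

View pics/both6.png

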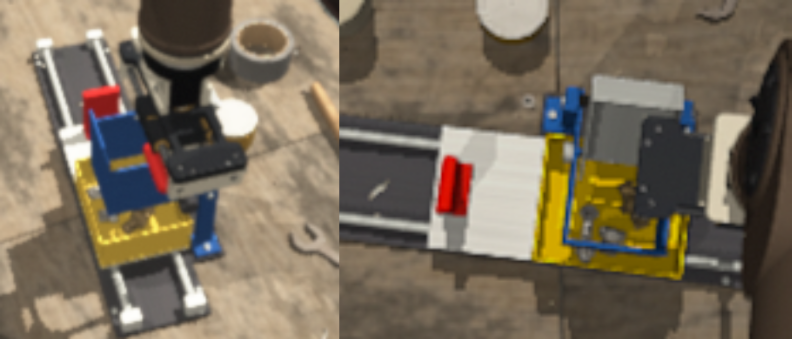

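The pan is at about 0.97 rad and the parts show inside the box (right panel, near (590, 225) and (630, 195)). I'll dwell a little longer, lower the pan gently and retreat upward.

play_rows(increments="-0.2 0 0 0 -1;0 0 0 0 -1;0 0 0 0 -1;0 0 0 0 -1;0 0 0 0 -1")

```text
clock: 15.28
position: [0.5316, -0.2294, 0.2336]
ee_rot: [-3.135, 0.196, 0.0]
force: [2.4, -0.4, -1.4]
width: 0.009
gripper_force: 1.3
```

play_rows(increments="0.6 0 -0.2 0 -1;0.8 0 -0.2 0 -1;0.8 0 -0.1 0 -1;0.8 0 0 0 -1;0.8 0 0 0 -1")

```text
clock: 15.7
position: [0.5706, -0.2344, 0.2389]
ee_rot: [3.135, -0.195, 0.001]
force: [0.9, -0.3, -1.2]
width: 0.007
gripper_force: 0.8
```

play_rows(increments="0.8 0 0.1 0 -1;0.8 0 0.1 0 -1;0.8 0 0.1 0 -1;0.8 0 0.1 0 -1;0.8 0 0 0 -1")

```text
clock: 16.12
position: [0.6095, -0.2391, 0.2341]
ee_rot: [-3.135, 0.195, 0.002]
force: [1.3, -0.4, -0.3]
width: 0.004
gripper_force: 0.6
```

play_rows(increments="1 0 0 0 -1;1.5 0 0 0 -1;1.5 0 0 0 -1;0 0 -3 0 -1;0 0 -3.5 0 -1")

```text
clock: 16.53
position: [0.6478, -0.2436, 0.2968]
ee_rot: [-3.134, 0.195, 0.011]
force: [0.9, -0.2, 0.9]
width: 0.009
gripper_force: 0.0
```

play_rows(increments="0 4 -3.5 0 -1;0 4 -3 0 -1;0 4 0 0 -1;0 4 0 0 -1;0 0 0 0 -1")

```text
clock: 16.95
position: [0.6268, -0.3983, 0.3512]
ee_rot: [3.128, -0.213, -0.005]
force: [-0.7, -2.3, -0.3]
width: 0.003
gripper_force: 0.0
```

Run:
```python
from h import *
p=vision.get_image("scene"); report(p)
a=cv2.resize(p["frame"][150:300,200:350,::-1],None,fx=2.6,fy=2.6)
p=vision.get_image("top"); report(p)
for q in("bolt","plug","nipple","tin","pot","hub"):
    for r in cut_out(q,p)[:1]: print(q,round(r["confidence"],2),np.round(np.median(pts(p,r["mask"]),0),3))
b=cv2.resize(p["frame"][150:270,220:380,::-1],(520,390))
cv2.imwrite("pics/both7.png",cv2.resize(np.hstack([a,b]),None,fx=.87,fy=.87))
```

```text
plate 161 [545.5   9.   98.3] [545.9  11.9] [14.9 48.3] 81.76 [522.   4.  70.] [570.  19. 115.]
bar 129 [ 590.3 -242.6  241.1] [ 592.  -240.5] [60.9 16. ] 83.66 [ 582. -271.  229.] [ 602. -210.  246.]
rim 122 [ 484.  -196.    80.2] [ 527.  -135.9] [137.2 115.3] 82.07 [ 462. -210.   77.] [576. -63.  85.]
yfloor 381 [ 509.7 -154.4   34.5] [ 526.4 -134.4] [140.8 114.1] 82.55 [ 462. -209.   30.] [582. -57.  42.]
blue 299 [ 510.5 -142.8  175.5] [ 525.5 -167.1] [ 90.1 161. ] 5.86 [ 480. -243.  165.] [579. -89. 208.]
plate 93 [547.1  13.8 112.2] [548.   13.8] [11.7 48.6] 81.52 [524.   5.  86.] [572.  22. 120.]
bar 178 [ 594.1 -237.   242.7] [ 594.  -237.6] [60.5 15.6] 82.03 [ 585. -267.  234.] [ 605. -208.  248.]
rim 183 [ 499.4 -118.9   82.4] [ 527.7 -134.8] [135.8 115.4] 82.4 [ 463. -208.   77.] [592. -61.  90.]
yfloor 1206 [ 528.3 -127.5   35.5] [ 583.5 -122.3] [251.2 155.4] 9.27 [ 468. -205.   30.] [695. -25.  42.]
blue 138 [ 501.5 -144.8  181.3] [ 527.6 -133.6] [84.6 82. ] 82.42 [ 484. -180.  165.] [573. -87. 202.]
bolt 0.38 [ 0.513 -0.111  0.054]
plug 0.42 [ 0.502 -0.134  0.054]
nipple 0.7 [ 0.529 -0.155  0.055]
tin 0.87 [ 0.72  -0.045  0.045]
pot 0.97 [0.726 0.121 0.072]
hub 0.64 [ 0.539 -0.363  0.015]
```

View pics/both7.png

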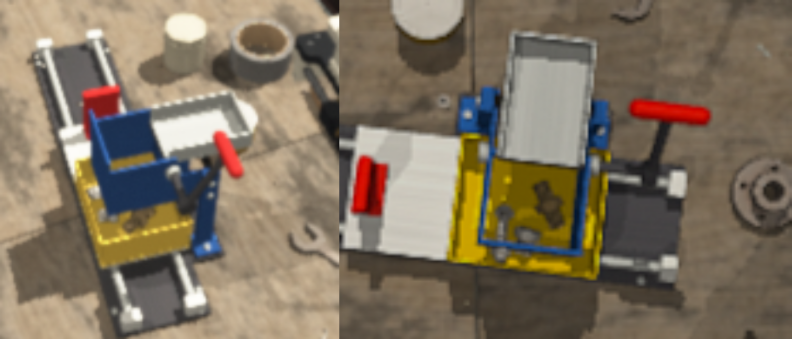

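The pan is empty and level. All three parts are in the box (right panel: bolt (500, 225), plug (525, 235), nipple (547, 200)). The box is centred and the bystanders haven't moved.

```bash
python3 -c "
from cell import job
print(job.sign_off())"
```

```text
the job is handed in; nothing more can be done
None
```

The job is handed in: the box is centred under the spout to within about 1 mm, the bolt, plug and nipple are in it, the pan is back level, and the tin, pot and hub did not move; on a first pull, abandoned part-way, the bar caught the gripper fingers and the wrist force reached about 70 N (limit 120 N; I could not tell whether the 40 N limit for the gripper's body applied).

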